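# Start the filtration pump with its hand switches

## Robot

A 6-joint arm with a two-finger parallel gripper is mounted at the origin on a cart in front of the work surface, level with it; the furniture and walls round the work are solid. World frame = base frame: x ahead of the robot, y to its left, z up, the work surface at z = 0. Lengths are in m, angles in rad, forces in N, time in s.
With the tool pointing down it reaches from about 0.25 to 0.725 m from the base axis. Payload 4 kg.
Tool frame: the origin (TCP) lies on the centre line of the jaws, within the pads' length; the fingertips stand 22 mm ahead of it and the grasp point (between the pads) lies 3 mm ahead of it; z points along the fingers, y is the line along which they close (so a half turn about z gives the same grasp; the last joint's range is limited). The gripper opens to 85 mm and grips with 20 to 120 N. Pads are 22 mm wide; open, the fingers measure 114 mm over their backs; the gripper's body (76 mm by 85 mm) begins 54 mm behind the grasp point. The pads swing forward as they close: fully open they stand 13 mm farther back than shut.
Start: joints at [1.117, 0.241, 0.005, 1.335, 0, 1.571], TCP at [0.219, 0.449, 0.253] pointing down, gripper open.
Joint ranges: [-2.72, 2.72], [-1.05, 1.87], [-1.09, 1.28], [-1.99, 2.15], [-1.42, 1.44], [-3.14, 3.14]. Speed limits (rad/s): [2.79, 2.79, 3.14, 3.14, 3.14, 3.14].

## Interface

Orientations are given as a unit quaternion [x, y, z, w].
In Python, from workcell import bot gives the robot as it stands.
- The arm moves only by the shell command python3 -m inch 'ROWS'. ROWS is JSON, one flat list of numbers, 7 for each row, row after row: the shift along the world's x, y, z in mm, then the turn, a rotation vector about the world's x, y, z in rad, then the opening in per cent of the stroke, from 0 (shut) to 100 (fully open). A call has 1 to 8 rows; each row is the pose to reach, as a shift and turn from the pose commanded when the call began; what a row does not reach only later rows make up. A row lasts 1/12 s, in which the tool goes at most 41.7 mm and 7.16 degrees, less where a joint would pass 70% of its speed; a pose out of reach is approached as far as the arm can. A call with a gripper value outside its range is refused whole. The fingers move at their own pace and stop on an object; the grip force is fixed at half the most. Time passes only in rows, so rows that repeat a pose let the fingers close. It gives the time, the measured TCP pose, the force, the opening and the grip force at its end, in the units of the state.
- bot.get_obs(): the state, without advancing time (a new reading comes with each control period).
- bot.camera(name): name is "scene" or "side" or "wrist"; returns the picture (400x640x3 uint8, blue, green, red); there is no depth.
- bot.camera_info(name): a dict with "intrinsics" (3x3 intrinsics, pixels), "camera_from_world" (4x4, takes a point from world to camera coordinates); the wrist camera has in their place "hand_eye" (4x4, takes a point from camera to tool coordinates, whose origin is the TCP and whose axes are the flange's). Camera axes: x right, y down, z forward; pixel columns grow to the right and rows downward; lengths in m; the calibration is good to about 2 mm. The wrist camera is an equidistant fisheye: a pixel r from the principal point sees the ray r / f radians off the axis. A picture is of the moment at which its call begins: read the wrist's pose just before it. camera_info takes no time and is no camera call.
- bot.job_done(): hands the job in; it is judged then, once.
Trained networks look in the newest picture that a camera, given by its name, has taken for a name from the list of things; names that differ only in an ending like _2 or _b are one class to them, and where a whole thing is asked for, a point or a joint stands for the part that bears it (a point fixed in the world has none). Each returns a list of dicts, best first, with "confidence" (0 to 1); they miss things now and then, are a little off and sometimes report something else, mostly with a low value. They report only what shows in the picture. A call takes as long as a camera call. They do not tell look-alikes from the thing itself.
- bot.silhouettes(camera, target): "mask" (400x640 bool, what is visible of it) and "uv" ([column, row] in pixels, amid what is visible of it).
- bot.spot_point(camera, target): "uv" ([column, row] in pixels: a listed point, or the origin of a listed thing).
The state is a dict: "clock": time; "joint_pos": joint angles; "joint_vel": joint speeds; "tau": joint torques, N m; "eef_pos": TCP position; "tool_rot": TCP orientation; "ft_force": force on the tool from outside, world axes, zero at the start; "ft_torque": the same for the moment, N m; "grip_width": finger opening in m; "grasp_force": force on a finger pad.
Only numpy, scipy, OpenCV 4.12 (cv2) and the standard library are available. Lean on these libraries where they do the work, as an engineer would, in place of code of your own. Each camera call takes 0.05 s, during which the arm holds its last target. There are 200 camera calls.

## Task

Start up the filtration pump from its four push-key hand switches: with closed fingertips lightly press in the green key (mains), then the blue key (cooling), then the yellow key (pump), so that each goes at least half way in and stays down. Do not press the red key (vent), do not pick up, tip or shove the switches, leave the other things on the bench where they are, and finish with the hand clear.

Things in the scene. Friction and masses are not known exactly. Their poses are not given: they have to be found in the camera images.
- switch_green: hand switch with the green key (to be pressed): loose white box 58 mm (its x) by 84 mm (its y) by 26 mm high on a black rubber foot, about 0.45 kg, standing flat; origin at the centre of its underside, z up. The key stands 16 mm from the centre towards its -y end; a clear indicator lens (4 mm high) is near its +y end
- key_green_top (a point): centre of the flat top of the green key, a round upright plunger 33 mm across; it moves with the key. Up, the key's top is 46 mm above the worktop (20 mm above its box); fully down it still stands 8 mm above its box
- key_green (a joint): travel of the green key in m: 0 up, 0.012 at its bottom stop, growing as it is pressed down. It counts as on from 0.005. Pushing takes about 3.5 N at first, rising to about 6 N near the stop, then it is rigid; it stays where it is pushed and does not spring back, so about 8 mm of travel (or a push of 5 to 6 N) is a light, sufficient press
- switch_blue: hand switch with the blue key (to be pressed): loose white box 58 mm (its x) by 84 mm (its y) by 26 mm high on a black rubber foot, about 0.45 kg, standing flat; origin at the centre of its underside, z up. The key stands 16 mm from the centre towards its -y end; a clear indicator lens (4 mm high) is near its +y end
- key_blue_top (a point): centre of the flat top of the blue key, a round upright plunger 33 mm across; it moves with the key. Up, the key's top is 46 mm above the worktop (20 mm above its box); fully down it still stands 8 mm above its box
- key_blue (a joint): travel of the blue key in m: 0 up, 0.012 at its bottom stop, growing as it is pressed down. It counts as on from 0.005. Pushing takes about 3.5 N at first, rising to about 6 N near the stop, then it is rigid; it stays where it is pushed and does not spring back, so about 8 mm of travel (or a push of 5 to 6 N) is a light, sufficient press
- switch_yellow: hand switch with the yellow key (to be pressed): loose white box 58 mm (its x) by 84 mm (its y) by 26 mm high on a black rubber foot, about 0.45 kg, standing flat; origin at the centre of its underside, z up. The key stands 16 mm from the centre towards its -y end; a clear indicator lens (4 mm high) is near its +y end
- key_yellow_top (a point): centre of the flat top of the yellow key, a round upright plunger 33 mm across; it moves with the key. Up, the key's top is 46 mm above the worktop (20 mm above its box); fully down it still stands 8 mm above its box
- key_yellow (a joint): travel of the yellow key in m: 0 up, 0.012 at its bottom stop, growing as it is pressed down. It counts as on from 0.005. Pushing takes about 3.5 N at first, rising to about 6 N near the stop, then it is rigid; it stays where it is pushed and does not spring back, so about 8 mm of travel (or a push of 5 to 6 N) is a light, sufficient press
- switch_red: hand switch with the red key (to be left alone): loose white box 58 mm (its x) by 84 mm (its y) by 26 mm high on a black rubber foot, about 0.45 kg, standing flat; origin at the centre of its underside, z up. The key stands 16 mm from the centre towards its -y end; a clear indicator lens (4 mm high) is near its +y end
- key_red_top (a point): centre of the flat top of the red key, a round upright plunger 33 mm across; it moves with the key. Up, the key's top is 46 mm above the worktop (20 mm above its box); fully down it still stands 8 mm above its box
- key_red (a joint): travel of the red key in m: 0 up, 0.012 at its bottom stop, growing as it is pressed down. It counts as on from 0.005. Pushing takes about 3.5 N at first, rising to about 6 N near the stop, then it is rigid; it stays where it is pushed and does not spring back, so about 8 mm of travel (or a push of 5 to 6 N) is a light, sufficient press
- pink_dish: round Petri dish with pink filling, 62 mm across, 16 mm high; origin at the centre of its underside. Bystander
- cream_dish: round Petri dish with cream filling, 62 mm across, 16 mm high; origin at the centre of its underside. Bystander
- label_tape: roll of beige tape lying flat, 62 mm across, 19 mm high; origin at the centre of its underside. Bystander
- coverslip_box: small blue and white carton, 40x62x24 mm, lying flat; origin at the centre of its underside. Bystander
- marker_red: white marker pen with a red cap, 122 mm long, 17 mm thick, lying on the worktop at the right front; origin at the middle of its underside. Bystander
Things that resemble listed ones, but are neither listed nor needed, are in the scene too. Leave any orange look-alike of the switch_blue alone.

How it is judged:
On the way, in this order (a step that is already met when the one before it is completed fails the run):
1. the green key is pressed in first (value of joint key_green above 0.005 m and value of joint each of key_blue, key_yellow, key_red below 0.003 m), for 0.2 s.
2. the blue key is pressed in after green (value of joint each of key_green, key_blue above 0.005 m and value of joint each of key_yellow, key_red below 0.003 m), for 0.2 s.
3. the yellow key is pressed in after green and blue (value of joint each of key_green, key_blue, key_yellow above 0.005 m and value of joint key_red below 0.003 m), for 0.2 s.
At the end, for the whole second after the job is handed in: The green, blue and yellow keys are in by more than 5 mm of their 12 mm, the red key is still up (under 3 mm), all four switches stand flat and at rest within 20 mm of where they began, and the bystanders are within 15 mm of where they began (all of step 3 and distance of each of switch_green, switch_blue, switch_yellow, switch_red from where it was at the start of the episode below 0.02 m and angle between each of switch_green, switch_blue, switch_yellow, switch_red's own z axis and vertical below 0.1 rad and linear speed of each of switch_green, switch_blue, switch_yellow, switch_red below 0.02 m/s and distance of each of pink_dish, cream_dish, label_tape, coverslip_box, marker_red from where it was at the start of the episode below 0.015 m); the robot touches nothing.
It fails at once if the blue key is pressed before the green one is in, or the yellow before the blue one ((value of joint key_blue above 0.003 m and value of joint key_green below 0.005 m) or (value of joint key_yellow above 0.003 m and value of joint key_blue below 0.005 m)).
It fails at once if the red key is pressed (value of joint key_red above 0.003 m).
It fails at once if a switch is pressed or squeezed hard (over 20 N) instead of lightly (contact force between any of switch_green, switch_blue, switch_yellow, switch_red and the fingers above 20 N or contact force between any of switch_green, switch_blue, switch_yellow, switch_red and the arm above 20 N).
It fails at once if a switch is lifted, tipped or shoved away (over 20 mm) (height (world z) of any of switch_green, switch_blue, switch_yellow, switch_red above 0.01 m or distance of any of switch_green, switch_blue, switch_yellow, switch_red from where it was at the start of the episode above 0.02 m or angle between any of switch_green, switch_blue, switch_yellow, switch_red's own z axis and vertical above 0.2 rad).
It fails at once if another loose thing on the bench is disturbed (moved over 15 mm) (distance of any of pink_dish, cream_dish, label_tape, coverslip_box, marker_red from where it was at the start of the episode above 0.015 m).
It also fails if it takes over 48 s, if anything falls off the work surface, if the arm or the gripper's body presses on something with over 40 N, if the wrist force passes 120 N, or if a joint passes its speed limit or range.

## Working session

There is one attempt and no reset: what is moved stays moved. The work goes in short steps, Python scripts to look and compute and a shell command to move; the robot and the scene stay as the last step left them, time stands still between calls to the robot, and variables do not carry over. Pictures are saved under pics/ and viewed, at most 10 in all, crops included, and the job is handed in when it is done.

```bash
mkdir -p pics; cat > h.py <<'E'
import numpy as np, cv2
from workcell import bot
def ray(cam,uv):
    i=bot.camera_info(cam);K=np.array(i["intrinsics"]);T=np.array(i["camera_from_world"])
    d=T[:3,:3].T@np.linalg.solve(K,[uv[0],uv[1],1]);o=-T[:3,:3].T@T[:3,3];return o,d
def at(cam,uv,z):
    o,d=ray(cam,uv);return o+d*(z-o[2])/d[2]
E
python3 - <<'E'
from h import *
for c in("scene","side"):
    cv2.imwrite(f"pics/{c}0.png",bot.camera(c))
    for k in("green","blue","yellow","red"):
        for n,z in((f"key_{k}_top",.046),(f"switch_{k}",0)):
            for r in bot.spot_point(c,n)[:3]: print(c,n,np.round(r["uv"]),round(r["confidence"],2),np.round(at(c,r["uv"],z),3))
print(bot.get_obs())
E
```

```text
scene key_green_top [345. 243.] 0.47 [ 0.539 -0.13   0.046]
scene switch_green [345. 250.] 0.9 [ 0.544 -0.124  0.   ]
scene key_blue_top [284. 152.] 0.66 [0.513 0.206 0.046]
scene key_blue_top [252. 121.] 0.56 [0.467 0.362 0.046]
scene key_blue_top [240. 163.] 0.54 [0.387 0.214 0.046]
scene switch_blue [251. 131.] 0.96 [0.462 0.373 0.   ]
scene switch_blue [242. 174.] 0.82 [0.386 0.216 0.   ]
scene switch_blue [284. 161.] 0.77 [0.51  0.218 0.   ]
scene key_yellow_top [395. 287.] 0.73 [ 0.592 -0.277  0.046]
scene key_yellow_top [345. 250.] 0.49 [ 0.532 -0.146  0.046]
scene switch_yellow [385. 287.] 0.79 [ 0.588 -0.25   0.   ]
scene key_red_top [330. 189.] 0.5 [0.573 0.033 0.046]
scene switch_red [326. 194.] 0.64 [0.572 0.056 0.   ]
side key_green_top [317. 183.] 0.63 [ 0.539 -0.153  0.046]
side key_green_top [314. 198.] 0.56 [ 0.551 -0.059  0.046]
side switch_green [314. 200.] 0.81 [ 0.549 -0.111  0.   ]
side switch_green [313. 183.] 0.41 [ 0.554 -0.219  0.   ]
side key_blue_top [325. 249.] 0.54 [0.516 0.198 0.046]
side key_blue_top [286. 289.] 0.49 [0.62  0.353 0.046]
side switch_blu
[... 331 characters left out ...]
9, 'joint_pos': array([1.11701807e+00, 2.40524001e-01, 5.01373516e-03, 1.33519273e+00,
       9.79644903e-06, 1.57080093e+00]), 'joint_vel': array([-1.67645873e-03,  1.11605319e-03, -7.76970889e-05, -1.54665289e-03,
        1.55378892e-03, -1.38097218e-03]), 'tau': array([ 3.77606239e-05, -3.72191978e+01,  2.52695525e+01,  1.01438218e-03,
       -1.65706757e-05,  1.65131535e-06]), 'eef_pos': array([0.21918321, 0.44940685, 0.25334972]), 'tool_rot': array([2.24949719e-01, 9.74370372e-01, 4.65732599e-05, 5.72493007e-06]), 'ft_force': array([-0.38290035, -0.84739258,  0.01807472]), 'ft_torque': array([-0.00300974, -0.05983375,  0.02908367]), 'grasp_force': 0.0, 'grip_width': 0.08581552045092623}
```

View pics/scene0.png

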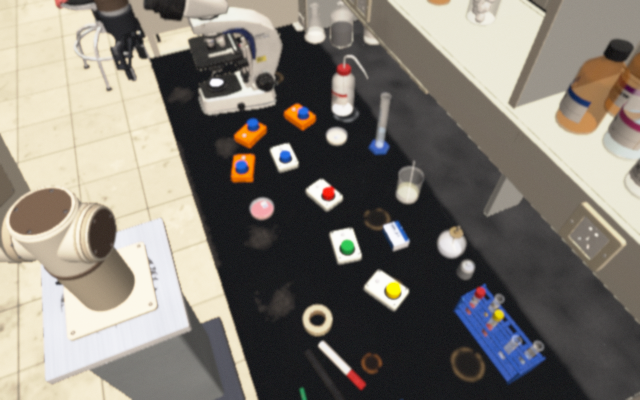

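View pics/side0.png

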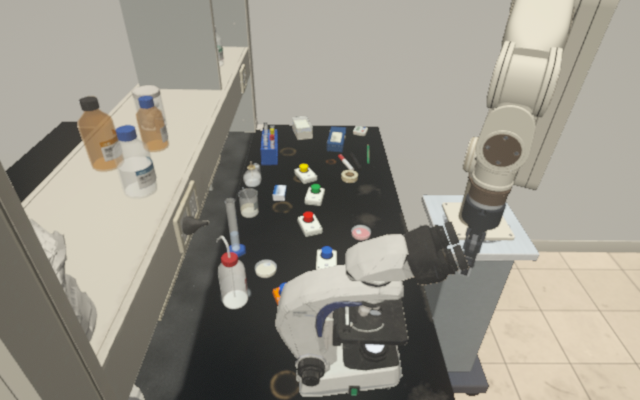

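Scene view: blue keys appear at (286,153) in a white box (the target) and at (242,166), (252,125) and (300,112) in orange boxes (look-alikes). Green is at (347,246), yellow at (394,290) and red at (329,192). The test-tube rack also has red and yellow caps at about (480,292) and (497,315). The side view agrees: green (316,188), yellow (304,168), red (308,216), white-box blue (326,252).

```bash
python3 - <<'E'
from h import *
H={"green":(45,80),"blue":(100,125),"yellow":(22,34),"red":(0,6)}
seed={"scene":{"green":(347,246),"blue":(286,155),"yellow":(394,290),"red":(329,193)},"side":{"green":(316,188),"blue":(326,252),"yellow":(304,168),"red":(308,216)}}
for k in H:
  R=[]
  for c in seed:
    im=cv2.imread(f"pics/{c}0.png");h=cv2.cvtColor(im,cv2.COLOR_BGR2HSV)
    m=cv2.inRange(h,(H[k][0],110,70),(H[k][1],255,255))
    n,l,s,ce=cv2.connectedComponentsWithStats(m)
    j=1+np.argmin(np.linalg.norm(ce[1:]-seed[c][k],axis=1))
    R.append(ray(c,ce[j]));print(k,c,ce[j].round(1),s[j],at(c,ce[j],.038).round(3))
  (o,d),(p,e)=R
  t=np.linalg.lstsq(np.c_[d,-e],p-o,rcond=None)[0];print("  tri",(o+t[0]*d).round(3),(p+t[1]*e).round(3))
im=cv2.imread("pics/scene0.png")
cv2.imwrite("pics/crop0.png",cv2.resize(im[100:320,220:430],None,fx=2.7,fy=2.7,interpolation=cv2.INTER_CUBIC))
E
```

```text
green scene [346.9 246.8] [341 240  13  14 146] [ 0.542 -0.137  0.038]
green side [315.2 187.6] [311 184  10   9  66] [ 0.545 -0.134  0.038]
  tri [ 0.543 -0.136  0.036] [ 0.545 -0.136  0.036]
blue scene [284.8 156.2] [280 151  11  12 104] [0.51  0.197 0.038]
blue side [326.4 251.5] [322 246  10  12 111] [0.513 0.201 0.038]
  tri [0.51  0.199 0.036] [0.512 0.199 0.036]
yellow scene [393.  289.6] [385 281  16  18 222] [ 0.588 -0.277  0.038]
yellow side [303.4 166.9] [299 163  10   9  74] [ 0.591 -0.276  0.038]
  tri [ 0.588 -0.276  0.037] [ 0.591 -0.277  0.037]
red scene [328.2 192.8] [322 185  13  16 150] [0.567 0.03  0.038]
red side [307.8 215.9] [302 211  12  11 101] [0.569 0.032 0.038]
  tri [0.568 0.031 0.037] [0.569 0.031 0.037]
```

View pics/crop0.png

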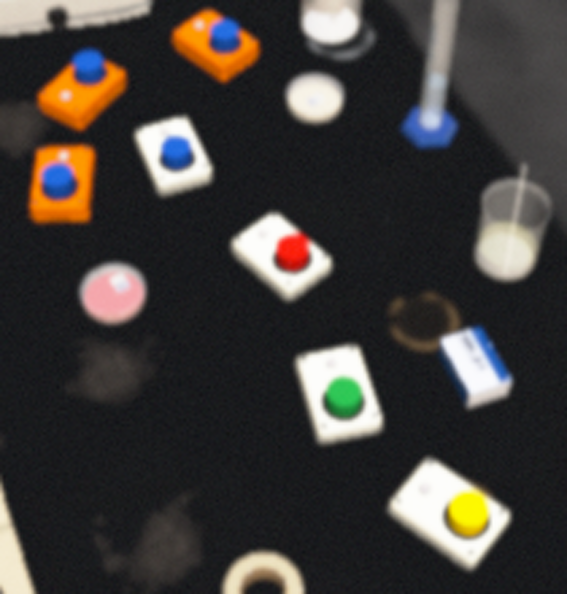

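The triangulated key blobs sit at z≈0.036–0.037, as expected for a key's visible middle. The crop confirms that the white-box blue is at crop (177,153), with the orange ones elsewhere. Moving to above green.

```bash
python3 -m inch '[160,-290,0,0,0,0,0, 160,-290,0,0,0,0,0, 160,-290,0,0,0,0,0, 160,-290,0,0,0,0,0, 160,-290,0,0,0,0,0, 160,-290,0,0,0,0,0, 160,-290,0,0,0,0,0, 160,-290,0,0,0,0,0]'; python3 -m inch '[164,-295,-60,0,0,0,0, 164,-295,-60,0,0,0,0, 164,-295,-60,0,0,0,0, 164,-295,-60,0,0,0,0, 164,-295,-60,0,0,0,0, 164,-295,-60,0,0,0,0, 164,-295,-60,0,0,0,0, 164,-295,-60,0,0,0,0]'
```

```text
clock: 1.57
eef_pos: [0.3798, 0.1574, 0.2537]
tool_rot: [0.225, 0.974, 0.0, 0.0]
ft_force: [0.3, -0.2, 0.2]
grip_width: -0.0001
grasp_force: 0.0
clock: 2.23
eef_pos: [0.5393, -0.1296, 0.1947]
tool_rot: [0.225, 0.974, 0.0, 0.0]
ft_force: [0.6, 1.2, 0.4]
grip_width: 0.0003
grasp_force: 0.0
```

```bash
cat >> h.py <<'E'
from scipy.spatial.transform import Rotation as Ro
def wray(uv,o):
    i=bot.camera_info("wrist");K=np.array(i["intrinsics"]);X=np.array(i["hand_eye"])
    v=np.array([(uv[0]-K[0,2])/K[0,0],(uv[1]-K[1,2])/K[1,1]]);th=np.hypot(*v)
    d=np.r_[v/th*np.sin(th),np.cos(th)]
    R=Ro.from_quat(o["tool_rot"]).as_matrix()
    return o["eef_pos"]+R@X[:3,3],R@X[:3,:3]@d
def wat(uv,o,z):
    p,d=wray(uv,o);return p+d*(z-p[2])/d[2]
def key(lo,hi,name,z=.045):
    o=bot.get_obs();im=bot.camera("wrist");cv2.imwrite(f"pics/{name}.png",im)
    m=cv2.inRange(cv2.cvtColor(im,cv2.COLOR_BGR2HSV),(lo,110,70),(hi,255,255))
    n,l,s,ce=cv2.connectedComponentsWithStats(m)
    print("eef",o["eef_pos"].round(4),"F",o["ft_force"].round(1))
    for j in range(1,n):
        if s[j,4]>80: print(ce[j].round(),s[j],wat(ce[j],o,z).round(4))
E
python3 -m inch '[0,0,0,0,0,0,0, 0,0,0,0,0,0,0, 0,0,0,0,0,0,0]'; python3 -c "
from h import *
key(45,80,'w1')
for r in bot.spot_point('wrist','key_green_top'): print(r,wat(r['uv'],bot.get_obs(),.046))"
```

```text
clock: 2.48
eef_pos: [0.5382, -0.1274, 0.1945]
tool_rot: [0.225, 0.974, 0.0, -0.001]
ft_force: [0.9, 0.6, 0.5]
grip_width: -0.0001
grasp_force: 0.0
eef [ 0.5382 -0.1274  0.1945] F [0.9 0.6 0.5]
[ 41. 147.] [ 15 125  53  47 368] [ 0.3402 -0.3965  0.045 ]
[311. 198.] [ 293  179   37   38 1056] [ 0.5405 -0.1337  0.045 ]
{'uv': [309.7, 201.2], 'confidence': 0.77} [ 0.54294383 -0.13540467  0.046     ]
```

View pics/w1.png

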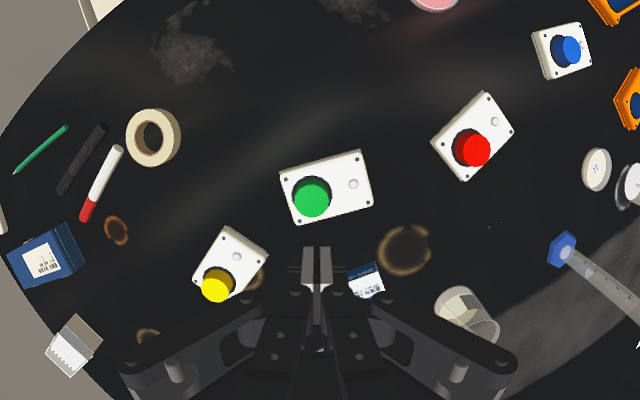

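The wrist view shows green at (311,198), red (472,150), yellow (216,287) and white-box blue (570,50). The shut fingertips are at (316,250), and green's estimate agrees with the triangulation to 2 mm. Descending to about 13 mm above the key.

```bash
python3 -m inch '[4,-8,-40,0,0,0,0, 4,-8,-80,0,0,0,0, 4,-8,-108,0,0,0,0, 4,-8,-114,0,0,0,0, 4,-8,-114,0,0,0,0, 4,-8,-114,0,0,0,0, 4,-8,-114,0,0,0,0]'; python3 -c "
from h import *
key(45,80,'w2')"
```

```text
clock: 3.17
eef_pos: [0.5446, -0.1353, 0.0837]
tool_rot: [0.224, 0.974, -0.0, 0.002]
ft_force: [-0.0, 0.4, 0.6]
grip_width: 0.0
grasp_force: 0.0
eef [ 0.5446 -0.1353  0.0837] F [-0.   0.4  0.6]
[315. 233.] [ 288  209   56   49 2011] [ 0.5356 -0.1315  0.045 ]
```

View pics/w2.png

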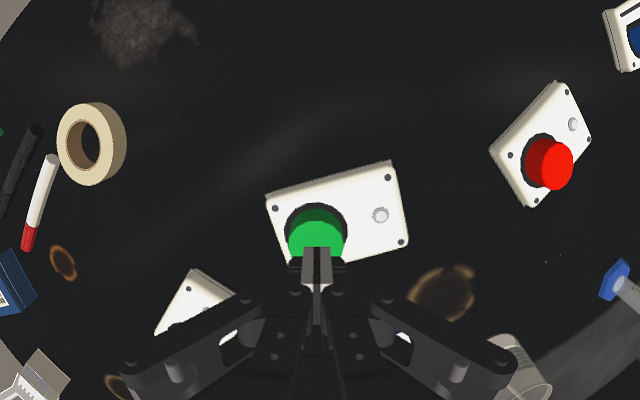

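The fingertips at (316,250) stand over the green key (centre near (316,237)). Now pressing slowly.

```bash
python3 -m inch '[-1,0,-6,0,0,0,0, -1,0,-11,0,0,0,0, -1,0,-14,0,0,0,0, -1,0,-16,0,0,0,0, -1,0,-18,0,0,0,0, -1,0,-19,0,0,0,0, -1,0,-20,0,0,0,0, -1,0,-20,0,0,0,0]'
```

```text
clock: 3.88
eef_pos: [0.5419, -0.1356, 0.0611]
tool_rot: [0.225, 0.974, -0.0, 0.0]
ft_force: [-0.1, -0.5, 2.6]
grip_width: 0.0001
grasp_force: 1.6
```

```bash
python3 -m inch '[0,0,-1,0,0,0,0, 0,0,-2,0,0,0,0, 0,0,-2,0,0,0,0, 0,0,-2,0,0,0,0]';python3 -m inch '[0,0,5,0,0,0,0, 0,0,20,0,0,0,0, 0,0,50,0,0,0,0, 0,0,90,0,0,0,0, 0,0,110,0,0,0,0, 0,0,110,0,0,0,0, 0,0,110,0,0,0,0,0,0,110,0,0,0,0]'; python3 -c "
from h import *
o=bot.get_obs()
key(45,80,'w3')
R=[]
for c in('scene','side'):
    im=bot.camera(c);m=cv2.inRange(cv2.cvtColor(im,cv2.COLOR_BGR2HSV),(45,110,70),(80,255,255))
    n,l,s,ce=cv2.connectedComponentsWithStats(m)
    print(c,[(a.round(1),b[4]) for a,b in zip(ce[1:],s[1:]) if b[4]>15])
cv2.imwrite('pics/w3c.png',cv2.imread('pics/w3.png')[100:260,220:420])
"
```

```text
clock: 4.22
eef_pos: [0.5418, -0.1355, 0.059]
tool_rot: [0.225, 0.974, -0.0, 0.0]
ft_force: [0.2, 0.6, 3.8]
grip_width: -0.0004
grasp_force: 1.9
clock: 4.88
eef_pos: [0.5407, -0.1352, 0.1678]
tool_rot: [0.225, 0.974, 0.0, -0.001]
ft_force: [-0.7, 0.8, -0.4]
grip_width: 0.0003
grasp_force: 0.0
eef [ 0.5407 -0.1352  0.1678] F [-0.7  0.8 -0.4]
[ 30. 146.] [  4 122  53  51 377] [ 0.3426 -0.3923  0.045 ]
[318. 200.] [ 299  181   39   38 1158] [ 0.5391 -0.1333  0.045 ]
scene [(array([346.7, 247.8]), np.int32(128)), (array([302.5, 393.5]), np.int32(66))]
side [(array([315.4, 188.8]), np.int32(49)), (array([353.7, 391.2]), np.int32(26))]
```

View pics/w3c.png

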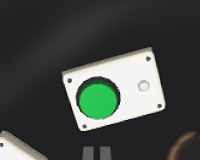

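The green key at crop (98,100) now sits low in its hole, and its side wall no longer shows. On to blue, in the white box.

```bash
python3 -m inch '[-30,334,0,0,0,0,0, -30,334,0,0,0,0,0, -30,334,0,0,0,0,0, -30,334,0,0,0,0,0, -30,334,0,0,0,0,0, -30,334,0,0,0,0,0, -30,334,0,0,0,0,0, -30,334,0,0,0,0,0]'; python3 -m inch '[0,0,0,0,0,0,0, 0,0,0,0,0,0,0, 0,0,0,0,0,0,0]'; python3 -c "
from h import *
key(100,125,'w4')"
```

```text
clock: 5.7
eef_pos: [0.5105, 0.1982, 0.1677]
tool_rot: [0.225, 0.974, -0.001, -0.001]
ft_force: [0.4, 0.3, 0.7]
grip_width: 0.0001
grasp_force: 0.0
clock: 5.95
eef_pos: [0.5111, 0.1964, 0.1678]
tool_rot: [0.224, 0.974, -0.001, -0.001]
ft_force: [0.3, -0.2, 0.3]
grip_width: -0.0001
grasp_force: 0.0
eef [0.5111 0.1964 0.1678] F [ 0.3 -0.2  0.3]
[264.  59.] [ 244   40   40   39 1231] [0.3882 0.2106 0.045 ]
[468.  78.] [452  59  33  38 976] [0.4679 0.3568 0.045 ]
[319. 197.] [ 300  177   39   42 1303] [0.5082 0.2001 0.045 ]
[497. 233.] [479 215  36  37 943] [0.6161 0.3403 0.045 ]
[ 98. 397.] [ 75 392  38   8 127] [ 0.6687 -0.3081  0.045 ]
```

View pics/w4.png

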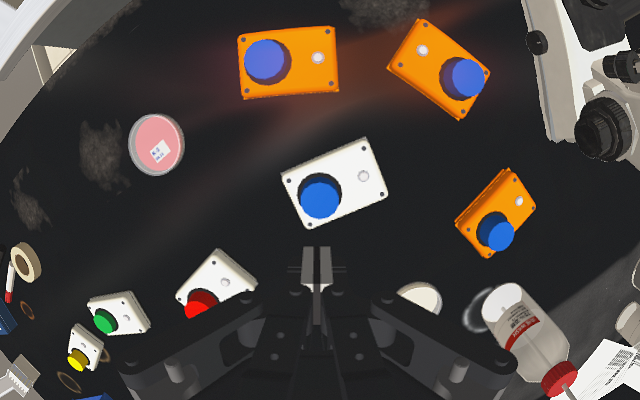

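The white-box blue key is at (319,197) and the orange look-alikes are at (264,59), (468,78) and (497,233), well clear. Descending and pressing.

```bash
python3 -m inch '[-1,3,-40,0,0,0,0, -1,3,-75,0,0,0,0, -1,3,-87,0,0,0,0, -1,3,-90,0,0,0,0, -1,3,-90,0,0,0,0, -1,3,-90,0,0,0,0]'; python3 -m inch '[0,0,-4,0,0,0,0, 0,0,-8,0,0,0,0, 0,0,-11,0,0,0,0, 0,0,-13,0,0,0,0, 0,0,-15,0,0,0,0, 0,0,-17,0,0,0,0, 0,0,-18,0,0,0,0, 0,0,-18,0,0,0,0]'
```

```text
clock: 6.5
eef_pos: [0.5119, 0.1987, 0.0799]
tool_rot: [0.226, 0.974, 0.0, 0.001]
ft_force: [-0.5, -0.2, 1.2]
grip_width: 0.0003
grasp_force: 0.0
clock: 7.17
eef_pos: [0.5114, 0.1997, 0.0612]
tool_rot: [0.225, 0.974, 0.0, 0.001]
ft_force: [2.0, -1.0, 3.1]
grip_width: -0.0002
grasp_force: 1.5
```

Next, 2 mm more on blue, then raise and travel to yellow (0.589, -0.276), a shift of (+78, -476) from here.

```bash
python3 -m inch '[0,0,-1,0,0,0,0, 0,0,-2,0,0,0,0, 0,0,-2,0,0,0,0, 0,0,-2,0,0,0,0]';python3 -m inch '[0,0,5,0,0,0,0, 0,0,20,0,0,0,0, 0,0,50,0,0,0,0, 0,0,90,0,0,0,0, 0,0,110,0,0,0,0, 0,0,110,0,0,0,0, 0,0,110,0,0,0,0,0,0,110,0,0,0,0]'; python3 -c "
from h import *
key(100,125,'w5')
cv2.imwrite('pics/w5c.png',cv2.imread('pics/w5.png')[100:260,220:420])
"
```

```text
clock: 7.5
eef_pos: [0.5114, 0.1997, 0.0592]
tool_rot: [0.225, 0.974, 0.0, 0.001]
ft_force: [2.2, -1.4, 4.5]
grip_width: -0.0
grasp_force: 2.0
clock: 8.17
eef_pos: [0.5095, 0.1993, 0.1676]
tool_rot: [0.225, 0.974, -0.001, -0.001]
ft_force: [-0.5, -0.0, -0.1]
grip_width: -0.0002
grasp_force: 0.0
eef [0.5095 0.1993 0.1676] F [-0.5 -0.  -0.1]
[261.  62.] [ 242   43   40   40 1224] [0.3881 0.2106 0.045 ]
[465.  81.] [449  62  34  38 994] [0.468  0.3565 0.045 ]
[317. 199.] [ 298  180   39   39 1172] [0.5069 0.2008 0.045 ]
[495. 235.] [478 218  35  37 943] [0.616  0.3404 0.045 ]
[ 99. 398.] [ 81 393  31   7  93] [ 0.667  -0.3009  0.045 ]
```

View pics/w5c.png

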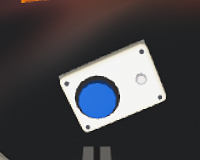

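```bash
python3 -m inch '[39,-238,0,0,0,0,0, 39,-238,0,0,0,0,0, 39,-238,0,0,0,0,0, 39,-238,0,0,0,0,0, 39,-238,0,0,0,0,0, 39,-238,0,0,0,0,0, 39,-238,0,0,0,0,0]'; python3 -m inch '[39,-238,0,0,0,0,0, 39,-238,0,0,0,0,0, 39,-238,0,0,0,0,0, 39,-238,0,0,0,0,0, 39,-238,0,0,0,0,0, 39,-238,0,0,0,0,0, 39,-238,0,0,0,0,0, 39,-238,0,0,0,0,0]'; python3 -c "
from h import *
key(22,34,'w6')"
```

```text
clock: 8.8
eef_pos: [0.5492, -0.0442, 0.1668]
tool_rot: [0.229, 0.974, -0.001, -0.001]
ft_force: [0.2, -0.1, 0.2]
grip_width: 0.0
grasp_force: 0.0
clock: 9.47
eef_pos: [0.5876, -0.2776, 0.166]
tool_rot: [0.227, 0.974, 0.001, -0.002]
ft_force: [-0.4, 0.5, -0.8]
grip_width: -0.0003
grasp_force: 0.0
eef [ 0.5876 -0.2776  0.166 ] F [-0.4  0.5 -0.8]
[318. 200.] [ 298  178   41   44 1345] [ 0.5854 -0.2748  0.045 ]
```

View pics/w6.png

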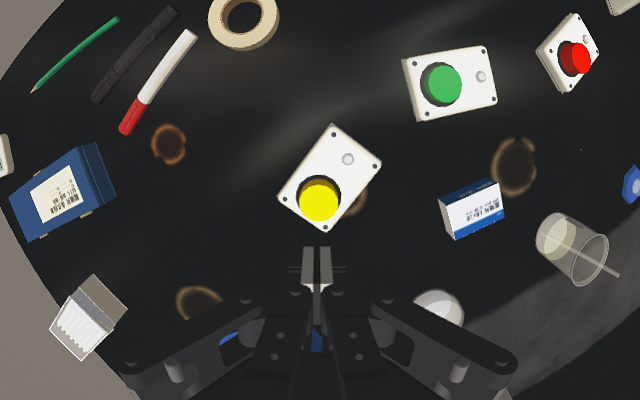

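Blue sits low in its hole. Yellow is at (318,200), right under the tool. I'll check the tube rack's clearance before descending.

```bash
python3 -c "
from h import *
for uv in((458,302),(480,292),(497,316),(466,268),(452,240)):
    print(uv,[at('scene',uv,z).round(3) for z in(0,.05,.1)])
for uv in((263,160),(277,162),(252,165)): print(uv,[at('side',uv,z).round(3) for z in(0,.05,.1)])"
```

```text
(458, 302) [array([ 0.72 , -0.347,  0.   ]), array([ 0.696, -0.361,  0.05 ]), array([ 0.672, -0.376,  0.1  ])]
(480, 292) [array([ 0.78 , -0.346, -0.   ]), array([ 0.752, -0.361,  0.05 ]), array([ 0.725, -0.375,  0.1  ])]
(497, 316) [array([ 0.779, -0.409,  0.   ]), array([ 0.752, -0.42 ,  0.05 ]), array([ 0.725, -0.431,  0.1  ])]
(466, 268) [array([ 0.786, -0.282,  0.   ]), array([ 0.759, -0.3  ,  0.05 ]), array([ 0.731, -0.318,  0.1  ])]
(452, 240) [array([ 0.8  , -0.202,  0.   ]), array([ 0.772, -0.225,  0.05 ]), array([ 0.743, -0.247,  0.1  ])]
(263, 160) [array([ 0.759, -0.39 ,  0.   ]), array([ 0.747, -0.303,  0.05 ]), array([ 0.736, -0.217,  0.1  ])]
(277, 162) [array([ 0.701, -0.375,  0.   ]), array([ 0.692, -0.29 ,  0.05 ]), array([ 0.684, -0.204,  0.1  ])]
(252, 165) [array([ 0.799, -0.349,  0.   ]), array([ 0.785, -0.265,  0.05 ]), array([ 0.771, -0.181,  0.1  ])]
```

The rack is more than 100 mm away, so there is room to descend.

```bash
python3 -m inch '[0,1,-40,0,0,0,0, 0,1,-75,0,0,0,0, 0,1,-85,0,0,0,0, 0,1,-87,0,0,0,0, 0,1,-87,0,0,0,0, 0,1,-87,0,0,0,0]'; python3 -m inch '[0,0,-4,0,0,0,0, 0,0,-8,0,0,0,0, 0,0,-11,0,0,0,0, 0,0,-13,0,0,0,0, 0,0,-15,0,0,0,0, 0,0,-17,0,0,0,0, 0,0,-18,0,0,0,0, 0,0,-18,0,0,0,0]'
```

```text
clock: 10.02
eef_pos: [0.5902, -0.2751, 0.084]
tool_rot: [0.224, 0.974, -0.0, 0.001]
ft_force: [0.9, 0.1, 1.0]
grip_width: -0.0001
grasp_force: 0.0
clock: 10.68
eef_pos: [0.5888, -0.2756, 0.0641]
tool_rot: [0.225, 0.974, -0.0, 0.0]
ft_force: [-1.3, 0.0, 2.3]
grip_width: 0.0002
grasp_force: 1.2
```

```bash
python3 -m inch '[0,0,-1,0,0,0,0, 0,0,-3,0,0,0,0, 0,0,-4,0,0,0,0, 0,0,-5,0,0,0,0, 0,0,-5,0,0,0,0, 0,0,-5,0,0,0,0]';python3 -m inch '[0,0,5,0,0,0,0, 0,0,20,0,0,0,0, 0,0,50,0,0,0,0, 0,0,90,0,0,0,0, 0,0,110,0,0,0,0, 0,0,110,0,0,0,0, 0,0,110,0,0,0,0,0,0,110,0,0,0,0]'; python3 -c "
from h import *
key(22,34,'w7')
cv2.imwrite('pics/w7c.png',cv2.imread('pics/w7.png')[0:260,220:620])
"
```

```text
clock: 11.18
eef_pos: [0.5889, -0.2755, 0.0589]
tool_rot: [0.225, 0.974, -0.0, 0.0]
ft_force: [0.1, -0.8, 4.3]
grip_width: -0.0001
grasp_force: 1.9
clock: 11.85
eef_pos: [0.5883, -0.2752, 0.1679]
tool_rot: [0.225, 0.974, 0.0, -0.001]
ft_force: [-0.4, 0.3, -0.2]
grip_width: -0.0
grasp_force: 0.0
eef [ 0.5883 -0.2752  0.1679] F [-0.4  0.3 -0.2]
[315. 197.] [ 297  178   38   39 1197] [ 0.5842 -0.274   0.045 ]
```

View pics/w7c.png

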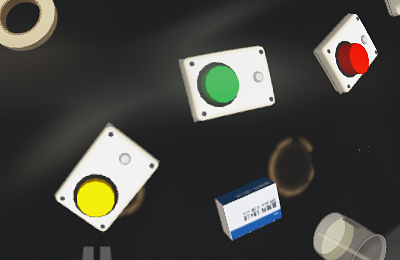

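Yellow at crop (95,198) is down like the others, green (220,83) is still down, and red (353,58) is still up. All three presses bottomed at a fingertip height of about 37 mm, or 9 mm of travel. The hand is 100 mm clear.

```bash
python3 -c "
from workcell import bot
print(bot.job_done())"
```

```text
the job is handed in; nothing more can be done
None
```

I pressed green, blue and yellow in that order, each about 9 mm in with under 6 N on the wrist sensor, left red up and finished with the hand clear; the job is handed in, but no verdict came back.

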